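Lever up the rail anvil and shim its low end level

ROBOT

A 7-joint arm with a two-finger parallel gripper is mounted at the origin on the work surface. World frame = base frame: x ahead of the robot, y to its left, z up, the work surface at z = 0. Lengths are in m, angles in rad, forces in N, time in s.
With the tool pointing down it reaches from about 0.375 to 0.925 m from the base axis. Payload 3.1 kg.
Tool frame: the origin (TCP) lies on the centre line of the jaws, within the pads' length; the fingertips stand 14 mm ahead of it and the grasp point (between the pads) lies 5 mm behind it; z points along the fingers, y is the line along which they close (so a half turn about z gives the same grasp; the last joint's range is limited). The gripper opens to 85 mm and grips with 20 to 120 N. Pads are 22 mm wide; open, the fingers measure 114 mm over their backs; the gripper's body (76 mm by 85 mm) begins 54 mm behind the grasp point. The pads swing forward as they close: fully open they stand 13 mm farther back than shut.
Start: joints at [-1.369, 0.383, 0.044, 1.598, -0.018, 1.161, -0.05], TCP at [0.192, 0.621, 0.209] pointing down, gripper open.
Joint ranges: [-2.61, 2.61], [-0.41, 2.15], [-1.48, 1.57], [0, 2.5], [-1.57, 4.71], [0.05, 1.97], [-2.85, 2.85]. Speed limits (rad/s): [2.79, 2.79, 3.14, 3.14, 3.14, 3.14, 3.14].

INTERFACE

Orientations are given as a unit quaternion [x, y, z, w].
In Python, from station import arm, optics gives the robot as it stands.
- The arm moves only by the shell command python3 -m handwheel 'ROWS'. ROWS is JSON, a list of rows, each a list of 5 numbers: the shift along the tool's x, y, z in cm, then the turn about the tool's z in rad, then the opening, from -1 (shut) to 1 (fully open). A call has 1 to 8 rows; each row shifts and turns the commanded pose from where the row before left it, along the tool's axes as they then stand; what a row does not reach is not made up. A row lasts 1/8 s, in which the tool goes at most 62.5 mm and 10.7 degrees, less where a joint would pass 70% of its speed; a pose out of reach is approached as far as the arm can. A call is refused whole if a number of a shift passes 6.25 or a number of a turn 0.188, either way. A call with a gripper value outside its range is refused whole. The fingers move at their own pace and stop on an object; the grip force is fixed at half the most. Time passes only in rows, so rows that do not move let the fingers close. It gives the time, the measured TCP pose, the force, the opening and the grip force at its end, in the units of the state.
- arm.get_obs(): the state, without advancing time (a new reading comes with each control period).
- optics.grab_frame(name): name is "scene" or "top" or "wrist"; returns a dict with "pixels" (384x512x3 uint8, red, green, blue), "z_map" (384x512 float32, m along the optical axis (not along the pixel's ray), 0 where there is no reading), "fx", "fy", "cx", "cy" (pixels), "k1" (the pictures are not rectified: a ray, as slopes to the right and down, at radius r is drawn at 1 + k1 r^2 times it, then the intrinsics apply), "R" (3x3) and "t" (3): a world point X has camera coordinates R X + t. Camera axes: x right, y down, z forward; pixel columns grow to the right and rows downward; lengths in m; the calibration is good to about 2 mm. A picture is of the moment at which its call begins.
- arm.close_job(): hands the job in; it is judged then, once.
The state is a dict: "t": time; "joint_pos": joint angles; "joint_velocities": joint speeds; "joint_efforts": joint torques, N m; "tcp_pos": TCP position; "tcp_rot": TCP orientation; "ft_force": force on the tool from outside, world axes, zero at the start; "torque": the same for the moment, N m; "finger_gap": finger opening in m; "finger_force": force on a finger pad.
Only numpy, scipy, OpenCV 4.12 (cv2) and the standard library are available. Lean on these libraries where they do the work, as an engineer would, in place of code of your own. Each camera call takes 0.05 s, during which the arm holds its last target. There are 200 camera calls.

TASK

Take the blue pry bar by its black grip, run its blade under the low end of the rail anvil until the shoulder butts, lever that end up over the yellow fulcrum and park the bar under the red keeper hook so that it stays up with your hand off it. Slide the thick shim (red tab) in between the low seat and the raised rail from the robot's side, gently, by feel, until its nose butts on the stop at the far end of the seat, and let go of it. Then bring the bar out from under the keeper and let the rail down softly so that it sits level on the shim, and let go of the bar; do not touch the rail with the hand, do not jam the bar or the shim, and leave the other tools alone.

Things in the scene. Friction and masses are not known exactly. Their poses are not given: they have to be found in the camera images.
- stand: grey welded stand fixed to the bench. Origin on the bench under the middle of the low seat; x points to the far side, y along the rail from low to high end, z up; 'stand (x,y,z)' below is in this frame, mm. High support: top z=64, x -35..35, y 210..230. Base plate 6 thick, x -45..55, y -108..252; a strip x -65..-35, y -230..-100 carries the keeper
- seat (a point): middle of the flat top of the low seat, stand (0,0,54); seat x -35..60, y -15..15. At its far end a brass stop, 30 wide, rises 16 mm; its near face is somewhere at x=45..56, differs each time, is not measured and must be felt for: a firm butt of 5 to 10 N is enough, over 25 N damages it. A 10 mm shim on this seat makes the rail level
- fulcrum (a point): top of the fulcrum, stand (0,-88,55): a round steel nose of 8 mm radius lying along x on a yellow block 50 x 24 mm, between two yellow cheeks 20 long (y), tops at z=74, that leave a slot x -13..13
- keeper (a point): middle of the underside of the red keeper hook's lip, stand (-24,-208,47.5). The lip is 16 wide (y), 10 thick, runs from its post (x -48..-36) out to x=-12 and is open to +x: press the bar down beside it (bar top under z=47), swing it about the fulcrum 0.2 rad to -x under the lip and let it up against the lip
- rail: rail anvil: steel rail 310 long (its y), foot 64 wide 10 thick, head 32 wide, 64 tall, 3 to 6 kg, loose on both supports. Origin at the middle of its underside. Its low (-y) end overhangs the low seat: end face at stand y=-50, underside there at z=52 at the start, when it lies 0.044 rad out of level
- rail_low (a point): point of the rail's underside over the middle of the low seat; stand z about 54.7 at the start, 64 when level on the shim, about 70 with the bar parked under the keeper
- bar: loose pry bar, 0.36 kg. Origin under its shoulder, y along the bar to the blade, z up; straight underside. Shaft 14 x 14, y -190..0; blade 18 wide, 5 thick, flush with the underside, y 0..28; black grip 18 wide, 14 tall, y -258..-188. It starts in the fulcrum's slot, grip end on the bench (blade up, slope 0.2 rad), blade drawn back just short of the rail
- bar_tip (a point): top edge of the blade's tip, bar (0,28,5). Shoulder against the rail's end = 38 mm beyond the fulcrum. To pass under the rail, raise the grip until the bar slopes 0.32 rad down to the blade. At 0.22 rad up to the blade (grip low) it clears the keeper's lip, parked it is at 0.18; the rail meets the shim at about 0.06
- bar_grip (a point): where to grip the bar, middle of the black grip, bar (0,-223,7); fingers close along the bar's x. Pressing it down to lever takes about 4 to 15 N
- bar_neck (a point): top of the bar at bar (0,-158,14): the part that goes under the keeper's lip
- shim: the shim to use: steel plate 120 x 26 x 10 mm, 0.2 kg, with a red upright tab 20 (x) x 12 (y) mm rising to z=55 at x=-60..-40. Origin under the middle of the plate, x towards the nose, z up. It lies on the bench beside the thin one, either may be at either place. When in, its x points along the stand's x and it lies on the low seat, tab towards the robot
- shim_tab (a point): grip point in the red tab, shim (-50, 0, 38); fingers close along the shim's y
- shim_nose (a point): bottom edge of the nose, shim (60, 0, 0)
- thin_shim: the wrong shim, same shape but only 6 mm thick, green tab; leave it
- hammer: hammer, bystander
- tongs: black forging tongs, bystander
- brush: brush, bystander
- firebrick: loose firebrick 110 x 70 x 50 mm, bystander
- chisel: cold chisel, bystander
- offcut: steel bar offcut 70 x 25 x 25 mm, bystander
Mind the look-alikes: they are no part of the job. Leave any brown or orange look-alike of the shim alone.

How it is judged:
By the outcome, as a careful person would: the job done as asked, in the order asked, and still so for the second after the job is handed in, with the robot touching nothing.
It also fails if it takes over 72 s, if anything falls off the work surface, if the arm or the gripper's body presses on something with over 40 N, if the wrist force passes 120 N, or if a joint passes its speed limit or range.

## Working session

There is one attempt and no reset: what is moved stays moved. The work goes in short steps, Python scripts to look and compute and a shell command to move; the robot and the scene stay as the last step left them, time stands still between calls to the robot, and variables do not carry over. Pictures are saved under pics/ and viewed, at most 10 in all, crops included, and the job is handed in when it is done.

```bash
mkdir -p pics; ls
cat > h.py <<'E'
import numpy as np,cv2
from station import arm,optics
def grab(n,save=None):
    f=optics.grab_frame(n)
    if save: cv2.imwrite('pics/'+save,cv2.cvtColor(f['pixels'],cv2.COLOR_RGB2BGR))
    return f
def cloud(f):
    K=np.array([[f['fx'],0,f['cx']],[0,f['fy'],f['cy']],[0,0,1]]);h,w=f['z_map'].shape
    u,v=np.meshgrid(np.arange(w),np.arange(h))
    xd=(u-f['cx'])/f['fx'];yd=(v-f['cy'])/f['fy'];x,y=xd.copy(),yd.copy()
    for _ in range(8):
        s=1+f['k1']*(x*x+y*y);x,y=xd/s,yd/s
    z=f['z_map'];P=np.stack([x*z,y*z,z],-1)
    return (P-np.array(f['t']))@np.array(f['R'])
E
python3 - <<'E'
from h import *
import pickle
fs={}
for n in('scene','top'):
    f=grab(n);fs[n]=f
    cv2.imwrite(f'pics/{n}0.png',cv2.resize(cv2.cvtColor(f['pixels'],cv2.COLOR_RGB2BGR),(800,600),interpolation=cv2.INTER_CUBIC))
    print(n,f['fx'],f['k1'],np.array(f['R']).round(2),f['t'])
pickle.dump(fs,open('fs.pkl','wb'))
o=arm.get_obs();print(o)
E
```

```text
pics
scene 408.3717212641989 0.020895010420229676 [[ 0.82  0.57 -0.02]
 [ 0.36 -0.54 -0.76]
 [-0.44  0.62 -0.64]] [-0.46702107 -0.13082423  1.4162625 ]
top 359.454811703411 -0.11293967391995635 [[ 0.03 -1.   -0.01]
 [-0.99 -0.03 -0.12]
 [ 0.12  0.01 -0.99]] [0.04407705 0.55117387 1.0823006 ]
{'t': 0.1, 'joint_pos': array([-1.36881261,  0.38374943,  0.04379746,  1.59942055, -0.01789862,
        1.16122055, -0.04990575]), 'joint_velocities': array([-0.0005424 , -0.00226223,  0.00098054, -0.00384949,  0.00041744,
        0.00021546,  0.0005465 ]), 'joint_efforts': array([ 2.77683852e-03, -4.34726608e+01,  1.02933146e+00, -2.50457865e+01,
        1.08783989e-02,  5.40990470e-03, -1.74345903e-06]), 'tcp_pos': array([0.19166423, 0.62014178, 0.20821303]), 'tcp_rot': array([ 1.49276243e-01,  9.88794800e-01, -1.19670885e-03, -1.23821165e-04]), 'ft_force': array([0.69867124, 0.41209855, 0.27426169]), 'torque': array([ 0.06060035,  0.0234792 , -0.03388547]), 'finger_force': 0.0, 'finger_gap': 0.08543225745312973}
```

View pics/top0.png

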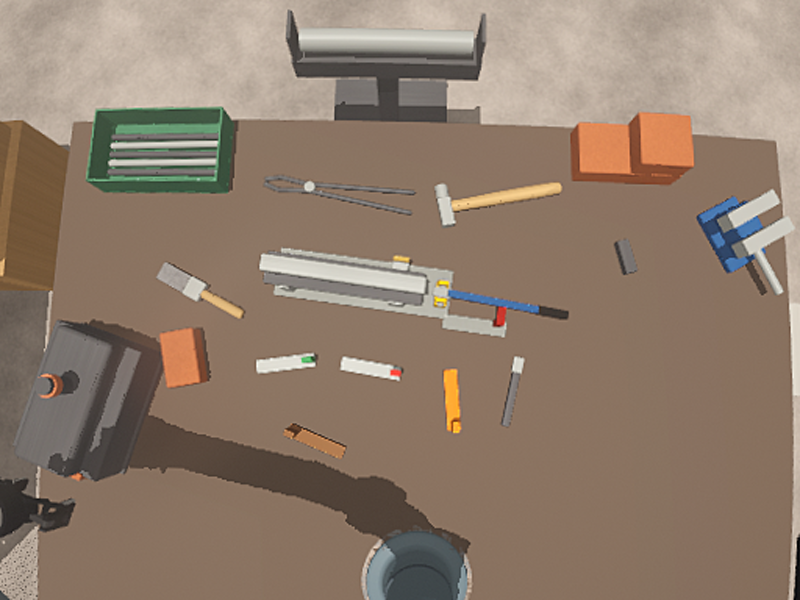

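View pics/scene0.png

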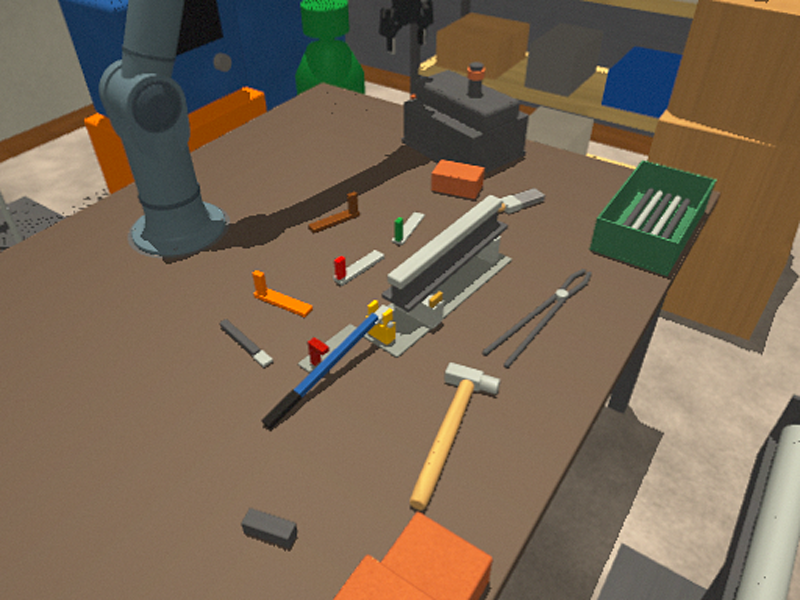

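Top view (800x600): the rail runs from (262,262) to (425,285), with its low end on the right. The fulcrum is at (441,292), the keeper at (501,316), the bar grip at (552,312) and the brass stop at (402,260). The shim candidates are red tab white (371,369), green tab white (286,363), orange (452,400) and brown (315,440). The red-tab one fits the description, and I'll confirm it in a crop.

Run:
```python
from h import *
import pickle
fs=pickle.load(open('fs.pkl','rb'))
f=fs['top'];P=cloud(f);np.set_printoptions(precision=4,suppress=True)
hsv=cv2.cvtColor(f['pixels'],cv2.COLOR_RGB2HSV);H,S,V=[hsv[...,i].astype(int) for i in range(3)]
u,v=np.meshgrid(np.arange(512),np.arange(384))
def box(x0,x1,y0,y1): return (u>=x0*.64)&(u<x1*.64)&(v>=y0*.64)&(v<y1*.64)
def rep(n,m):
    Q=P[m];print(n,m.sum(),'mean',Q.mean(0),'min',Q.min(0),'max',Q.max(0));return Q
def line(Q):
    r=cv2.minAreaRect((Q[:,:2]*1000).astype(np.float32));print('   rect',r);return r
red=((H<8)|(H>172))&(S>150)&(V>90)
Q=rep('keeper',red&box(480,520,295,335)&(P[...,2]>.04));line(Q)
Q=rep('tab',red&box(380,415,355,390)&(P[...,2]>.035));line(Q)
b=(abs(H-110)<12)&(S>110)&box(440,545,280,320);Q=rep('bar',b);print('bar dir',cv2.fitLine(Q.astype(np.float32),cv2.DIST_HUBER,0,.001,.001).ravel())
g=(V<75)&(box(535,575,300,325))&(P[...,2]>.004);Q=rep('grip',g);line(Q)
y=(abs(H-25)<8)&(S>150)&box(425,455,270,315);Q=rep('yellow',y);Q=rep('cheeks',y&(P[...,2]>.068));line(Q)
y=(abs(H-22)<10)&(S>100)&box(385,418,250,275);Q=rep('brass',y&(P[...,2]>.06));line(Q)
hd=box(250,440,245,300)&(P[...,2]>.10);Q=rep('head',hd);line(Q);print('dir',cv2.fitLine(Q.astype(np.float32),cv2.DIST_HUBER,0,.001,.001).ravel())
sh=box(335,410,350,385)&(P[...,2]>.006)&(P[...,2]<.016);Q=rep('shim',sh);line(Q);print(np.median(Q[:,2]))
sh=box(250,320,345,380)&(P[...,2]>.003)&(P[...,2]<.016);Q=rep('thin',sh);print(np.median(Q[:,2]))
t=box(560,680,330,420);print('bench z',np.median(P[t][:,2]))
img=cv2.cvtColor(f['pixels'],cv2.COLOR_RGB2BGR)
cv2.imwrite('pics/c1.png',cv2.resize(img[150:260,150:380],None,fx=3.4,fy=3.4,interpolation=cv2.INTER_CUBIC))
```

```text
keeper 67 mean [ 0.5254 -0.1488  0.0563] min [ 0.5074 -0.1583  0.0401] max [ 0.5459 -0.1398  0.0617]
   rect ((526.680419921875, -149.51724243164062), (15.818814277648926, 39.380043029785156), 83.40736389160156)
tab 18 mean [0.4114 0.0531 0.0537] min [0.4061 0.0455 0.0512] max [0.415  0.0607 0.0559]
   rect ((410.4241638183594, 53.10395812988281), (8.985991477966309, 15.048195838928223), 1.4910866022109985)
bar 247 mean [ 0.5548 -0.1365  0.0515] min [ 0.4175 -0.2304  0.0253] max [0.5718 0.0472 1.1404]
bar dir [ 0.1321  0.9704  0.2021  0.5525 -0.1546  0.0435]
grip 99 mean [ 0.5392 -0.2628  0.0205] min [ 0.5292 -0.2954  0.0104] max [ 0.5501 -0.2325  0.033 ]
   rect ((539.1986694335938, -263.6663513183594), (63.50405502319336, 16.79619026184082), 81.89302825927734)
yellow 47 mean [ 0.5644 -0.0325  0.0636] min [ 0.5433 -0.0465  0.0027] max [ 0.5878 -0.0212  0.078 ]
cheeks 31 mean [ 0.5691 -0.0333  0.0734] min [ 0.5481 -0.0433  0.0686] max [ 0.5878 -0.0225  0.078 ]
   rect ((568.32080078125, -32.91143798828125), (18.402746200561523, 40.14895248413086), 85.49868774414062)
brass 27 mean [0.6307 0.0484 0.0694] min [0.6256 0.0331 0.0645] max [0.635  0.0634 0.0721]
   rect ((630.660888671875, 48.443058013916016), (29.95524787902832, 7.8077073097229), 83.14432525634766)
head 1241 mean [0.5875 0.154  0.1342] min [0.4175 0.0035 0.1027] max [0.6242 0.3086 1.1404]
   rect ((545.38671875, 168.4099884033203), (304.9349365234375, 176.6798095703125), 73.54911804199219)
dir [0.1065 0.9932 0.0478 0.5884 0.1682 0.1236]
shim 273 mean [0.4184 0.1069 0.0097] min [0.3963 0.0435 0.006 ] max [0.4558 0.1613 0.0155]
   rect ((433.59893798828125, 101.13712310791016), (115.01609802246094, 59.593772888183594), 82.19688415527344)
0.00969383836922495
thin 298 mean [0.4228 0.2825 0.0059] min [0.3874 0.2062 0.003 ] max [0.4605 0.3494 0.012 ]
0.005686360807774906
bench z -3.1126847818365703e-05
```

View pics/c1.png

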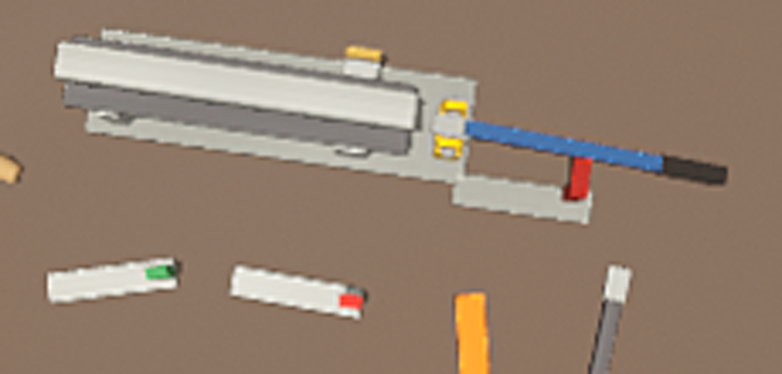

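The crop confirms the white plate with the red tab at (350,300), measured 10 mm thick. The green-tab one measures 6 mm. Next I'll refine the stand frame, bar and shim poses.

Run:
```python
from h import *
import pickle
fs=pickle.load(open('fs.pkl','rb'));np.set_printoptions(precision=4,suppress=True)
f=fs['top'];P=cloud(f)
hsv=cv2.cvtColor(f['pixels'],cv2.COLOR_RGB2HSV);H,S,V=[hsv[...,i].astype(int) for i in range(3)]
u,v=np.meshgrid(np.arange(512),np.arange(384))
# initial stand frame
import scipy.optimize as so
A=np.array([[0,-88],[-30,-208]]);B=np.array([[.5683,-.0330],[.5266,-.1495]])
def T(phi,c): return lambda s: c+np.stack([s[...,0]*np.cos(phi)+s[...,1]*np.sin(phi),-s[...,0]*np.sin(phi)+s[...,1]*np.cos(phi)],-1)/1000
def inv(phi,c,X): d=(X-c)*1000;return np.stack([d[...,0]*np.cos(phi)-d[...,1]*np.sin(phi),d[...,0]*np.sin(phi)+d[...,1]*np.cos(phi)],-1)
r=so.least_squares(lambda p:((T(p[0],p[1:])(A)-B)*1000).ravel(),[.115,.58,.05]);print('stand fit',r.x,r.fun)
# refine phi by plate points: near/far edges
phi,c=r.x[0],r.x[1:]
S2=inv(phi,c,P[...,:2]);Z=P[...,2]
pl=(abs(Z-.006)<.0025)&(S2[...,0]>-75)&(S2[...,0]<65)&(S2[...,1]<260)&(S2[...,1]>-240)&(S<60)
Q=S2[pl]
for nm,sgn,rng in(('far',1,(60,250)),('near',-1,(-90,60)),('strip',-1,(-225,-130))):
    e=[]
    for y in np.arange(rng[0],rng[1],6):
        q=Q[(abs(Q[:,1]-y)<4)]
        if len(q)>3: e.append((y,sgn*np.sort(sgn*q[:,0])[-1]))
    e=np.array(e)
    if len(e)>4:print(nm,'slope,ic',np.polyfit(e[:,0],e[:,1],1),len(e))
    else: print(nm,len(e))
for nm,m in(('head',(Z>.10)&(Z<.2)&(abs(S2[...,0])<60)&(S2[...,1]<270)&(S2[...,1]>-60)),):
    Q=S2[m];print(nm,cv2.minAreaRect(Q.astype(np.float32)),np.polyfit(Q[:,1],P[m][:,2]*1000,1))
b=(abs(H-110)<12)&(S>110)&(Z<.08)&(Z>.01)&(S2[...,1]<-80)&(S2[...,1]>-300)&(abs(S2[...,0])<30)
Q=S2[b];print('bar x=a*y+b',np.polyfit(Q[:,1],Q[:,0],1),'z',np.polyfit(Q[:,1],P[b][:,2]*1000,1),Q[:,1].min(),Q[:,1].max())
g=(V<75)&(Z>.004)&(Z<.05)&(S2[...,1]<-240)&(S2[...,1]>-370)&(abs(S2[...,0])<40)
print('grip stand',cv2.minAreaRect(S2[g].astype(np.float32)),S2[g].min(0),S2[g].max(0))
sh=(Z>.006)&(Z<.014)&(V>120)&(S<60)&(P[...,0]<.46)&(P[...,0]>.38)&(P[...,1]>.03)&(P[...,1]<.18)
n,l,st,_=cv2.connectedComponentsWithStats(sh.astype(np.uint8));k=1+st[1:,4].argmax()
print('shim world',cv2.minAreaRect((P[l==k][:,:2]*1000).astype(np.float32)),st[k,4])
o=arm.get_obs();print(o['t'])
```

```text
stand fit [0.0988 0.577  0.0546] [-0.0076 -0.0212  0.0076  0.0212]
far slope,ic [ 0.0186 55.3331] 32
near slope,ic [  0.0154 -42.1864] 25
strip slope,ic [  0.0176 -61.7192] 16
head ((3.6168346405029297, 101.8951644897461), (308.0810241699219, 33.38179397583008), 88.73333740234375) [  0.044  117.4104]
bar x=a*y+b [0.0291 2.9765] z [ 0.2096 87.4843] -286.6050842499266 -101.63990775967835
grip stand ((-6.212345600128174, -320.38983154296875), (63.50408172607422, 16.796142578125), 87.55104064941406) [ -15.1054 -352.1984] [   2.6333 -288.9083]
shim world ((417.57281494140625, 103.31353759765625), (115.37935638427734, 26.06133270263672), 81.01083374023438) 261
0.1
```

```bash
cat >> h.py <<'E'
C=np.array([.5787,.0544]);PH=.117
EX=np.array([np.cos(PH),-np.sin(PH)]);EY=np.array([np.sin(PH),np.cos(PH)])
def s2w(x,y): return C+(x*EX+y*EY)/1000
def w2s(p): d=(np.array(p[:2])-C)*1000;return d@EX,d@EY
def yaw(q):
    from scipy.spatial.transform import Rotation as R
    m=R.from_quat(q).as_matrix();return np.arctan2(m[1,1],m[0,1])
def st():
    o=arm.get_obs();s=w2s(o['tcp_pos']);F=o['ft_force']
    print('t%.2f stand %.1f %.1f z %.1f yaw %.3f F(stand) %.1f %.1f %.1f gap %.1f gf %.0f'%(o['t'],*s,o['tcp_pos'][2]*1000,yaw(o['tcp_rot']),F[:2]@EX,F[:2]@EY,F[2],o['finger_gap']*1000,o['finger_force']))
    return o
def rows(p,y,q,yt,n):
    """from pose p(m),yaw y to q,yt in n rows: tool shifts cm, turn"""
    p,q=np.array(p),np.array(q);d=(q-p)/n*100;tr=-((yt-y+np.pi)%(2*np.pi)-np.pi)/n
    for i in range(n):
        a=y-i*tr;ty=np.array([np.cos(a),np.sin(a)]);tx=np.array([-np.sin(a),np.cos(a)])*-1
        # tool z down: x = y cross z
        tx=np.cross([*ty,0],[0,0,-1])[:2]
        print('[%.2f,%.2f,%.2f,%.3f]'%(d[:2]@tx,d[:2]@ty,-d[2],tr),end=',')
    print()
E
python3 - <<'E'
from h import *
o=st();g=s2w(-2,-320);print(g,np.arctan2(g[1],g[0]))
rows(o['tcp_pos'],yaw(o['tcp_rot']),[*g,.12],-.128,24)
E
```

```text
t0.10 stand -450.4 516.7 z 208.2 yaw 1.271 F(stand) 0.6 0.5 0.3 gap 85.4 gf 0
[ 0.53935903 -0.26317879] -0.4539590508684955
[-2.47,-3.09,0.37,0.058],[-2.65,-2.94,0.37,0.058],[-2.81,-2.78,0.37,0.058],[-2.97,-2.61,0.37,0.058],[-3.12,-2.43,0.37,0.058],[-3.25,-2.25,0.37,0.058],[-3.38,-2.06,0.37,0.058],[-3.49,-1.85,0.37,0.058],[-3.60,-1.65,0.37,0.058],[-3.69,-1.44,0.37,0.058],[-3.76,-1.22,0.37,0.058],[-3.83,-1.00,0.37,0.058],[-3.88,-0.77,0.37,0.058],[-3.92,-0.55,0.37,0.058],[-3.94,-0.32,0.37,0.058],[-3.95,-0.09,0.37,0.058],[-3.95,0.14,0.37,0.058],[-3.94,0.37,0.37,0.058],[-3.91,0.60,0.37,0.058],[-3.87,0.83,0.37,0.058],[-3.81,1.05,0.37,0.058],[-3.74,1.27,0.37,0.058],[-3.66,1.49,0.37,0.058],[-3.57,1.70,0.37,0.058],
```

```bash
python3 -m handwheel '[[-2.5,-3.1,0.3,0.058,1],[-2.65,-2.95,0.3,0.058,1],[-2.8,-2.8,0.3,0.058,1],[-3.0,-2.6,0.3,0.058,1],[-3.1,-2.4,0.3,0.058,1],[-3.25,-2.25,0.3,0.058,1],[-3.4,-2.05,0.3,0.058,1],[-3.5,-1.85,0.3,0.058,1]]'
python3 -m handwheel '[[-3.6,-1.65,0.3,0.058,1],[-3.7,-1.45,0.3,0.058,1],[-3.75,-1.2,0.3,0.058,1],[-3.8,-1.0,0.3,0.058,1],[-3.9,-0.75,0.3,0.058,1],[-3.9,-0.55,0.3,0.058,1],[-3.95,-0.3,0.3,0.058,1],[-3.95,-0.1,0.3,0.058,1]]'
python3 -m handwheel '[[-3.95,0.15,0.4,0.058,1],[-3.95,0.35,0.4,0.058,1],[-3.9,0.6,0.4,0.058,1],[-3.85,0.85,0.4,0.058,1],[-3.8,1.05,0.4,0.058,1],[-3.75,1.25,0.4,0.058,1],[-3.65,1.5,0.4,0.058,1],[-3.5,1.7,0.4,0.058,1]]'
python3 - <<'E'
from h import *
o=st();print(o['joint_pos'].round(2))
rows(o['tcp_pos'],yaw(o['tcp_rot']),[*s2w(-2,-320),.018],-.128,4)
E
```

```text
t: 1.1
tcp_pos: [0.3089, 0.3249, 0.185]
tcp_rot: [0.374, 0.928, -0.0, -0.0]
ft_force: [0.9, 0.4, -0.1]
finger_gap: 0.0854
finger_force: 0.0
t: 2.1
tcp_pos: [0.4256, 0.0315, 0.1612]
tcp_rot: [0.577, 0.817, 0.0, -0.0]
ft_force: [1.1, 0.4, 0.7]
finger_gap: 0.0854
finger_force: 0.0
t: 3.1
tcp_pos: [0.5432, -0.2607, 0.1287]
tcp_rot: [0.749, 0.663, -0.0, -0.001]
ft_force: [-0.3, -0.8, 0.1]
finger_gap: 0.0856
finger_force: 0.0
t3.10 stand 1.5 -317.1 z 128.7 yaw -0.122 F(stand) -0.2 -0.9 0.1 gap 85.6 gf 0
[-0.25  0.48  0.8   1.82 -0.4   1.01  0.59]
[-0.07,-0.09,2.77,0.001],[-0.07,-0.09,2.77,0.001],[-0.07,-0.09,2.77,0.001],[-0.07,-0.09,2.77,0.001],
```

```bash
python3 - <<'E'
from h import *
f=grab('wrist');P=cloud(f);Z=P[...,2];S2=np.stack(w2s(P.reshape(-1,3)[:,:2]),-1).reshape(*Z.shape,2)
hsv=cv2.cvtColor(f['pixels'],cv2.COLOR_RGB2HSV);H,S,V=[hsv[...,i].astype(int) for i in range(3)]
ok=(f['z_map']>0)&(Z<.06)&(Z>.008)&(abs(S2[...,0])<40)
b=ok&(abs(H-110)<12)&(S>110);print(b.sum())
if b.sum()>50: Q=S2[b];print('bar',np.polyfit(Q[:,1],Q[:,0],1),'z',np.polyfit(Q[:,1],Z[b]*1000,1),Q.min(0),Q.max(0))
g=ok&(V<75)&(S2[...,1]<-240);print(g.sum())
if g.sum()>50: print(cv2.minAreaRect(S2[g].astype(np.float32)))
r=(f['z_map']>0)&((H<8)|(H>172))&(S>150)&(Z>.05)&(Z<.08);print(r.sum(),cv2.minAreaRect(S2[r].astype(np.float32)) if r.sum()>20 else '', Z[r].mean() if r.sum() else '')
E
python3 -m handwheel '[[0,-0.2,2.8,0,1],[0,-0.1,2.8,0,1],[-0.2,0,2.8,0,1],[-0.1,0,2.7,0,1],[0,0,0,0,1]]'
```

```text
t: 3.78
tcp_pos: [0.5371, -0.2611, 0.0159]
tcp_rot: [0.748, 0.663, -0.001, -0.003]
ft_force: [-0.3, 0.7, 0.8]
finger_gap: 0.0855
finger_force: 0.0Traceback (most recent call last):
  File "<stdin>", line 2, in <module>
ValueError: cannot reshape array of size 4 into shape (384,512,2)
```

```bash
sed -i 's/np.array(p\[:2\])/np.array(p)[...,:2]/' h.py
python3 -m handwheel '[[0,0.2,-0.3,0,1],[0,0,0,0,0],[0,0,0,0,-1],[0,0,0,0,-1],[0,0,0,0,-1],[0,0,0,0,-1]]'
python3 -c "
from h import *
o=st()"
```

```text
t: 4.53
tcp_pos: [0.5417, -0.2628, 0.0215]
tcp_rot: [0.749, 0.663, -0.0, -0.0]
ft_force: [-1.5, 1.0, -0.6]
finger_gap: -0.0002
finger_force: 0.0
t4.53 stand 0.2 -319.4 z 21.5 yaw -0.121 F(stand) -1.6 0.8 -0.6 gap -0.2 gf 0
```

Run:
```python
from h import *
grab('wrist','w1.png')
f=grab('scene','s1.png');im=cv2.imread('pics/s1.png');cv2.imwrite('pics/s1c.png',np.hstack([cv2.resize(im[150:300,130:330],(400,300)),cv2.resize(cv2.imread('pics/w1.png'),(400,300))]))
```

```text
(no output)
```

View pics/s1c.png

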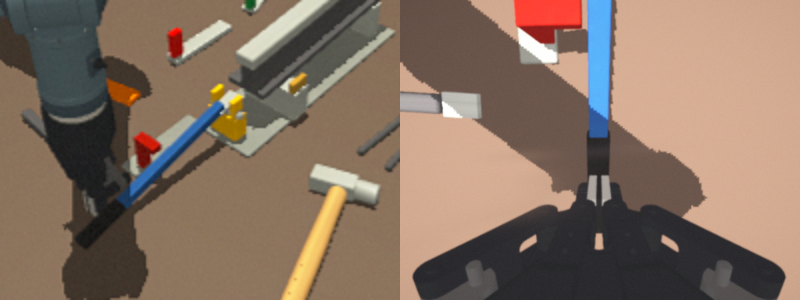

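The crop shows the fingers shut on top of the black grip at right panel (598,190), so they closed above it. I'll measure the tip and bar-top heights from the wrist depth.

Run:
```python
from h import *
f=grab('wrist');P=cloud(f)
for v in range(150,270,8): print(v,[tuple((*np.round(w2s(P[v,u]),0),round(P[v,u,2]*1000,1))) for u in(244,254,264)])
```

```text
150 [(np.float64(-5.0), np.float64(-271.0), np.float64(32.1)), (np.float64(1.0), np.float64(-271.0), np.float64(31.0)), (np.float64(7.0), np.float64(-271.0), np.float64(30.8))]
158 [(np.float64(-5.0), np.float64(-275.0), np.float64(30.8)), (np.float64(1.0), np.float64(-276.0), np.float64(29.8)), (np.float64(7.0), np.float64(-275.0), np.float64(30.6))]
166 [(np.float64(-5.0), np.float64(-280.0), np.float64(29.6)), (np.float64(1.0), np.float64(-280.0), np.float64(30.2)), (np.float64(7.0), np.float64(-280.0), np.float64(30.1))]
174 [(np.float64(-5.0), np.float64(-285.0), np.float64(29.4)), (np.float64(1.0), np.float64(-285.0), np.float64(30.4)), (np.float64(7.0), np.float64(-285.0), np.float64(28.2))]
182 [(np.float64(-5.0), np.float64(-290.0), np.float64(27.3)), (np.float64(1.0), np.float64(-290.0), np.float64(27.6)), (np.float64(7.0), np.float64(-290.0), np.float64(27.3))]
190 [(np.float64(-5.0), np.float64(-296.0), np.float64(25.6)), (np.float64(1.0), np.float64(-296.0), np.float64(26.0)), (np.float64(7.0), np.float64(-295.0), np.float64(27.0))]
198 [(np.float64(-5.0), np.float64(-30
[... 854 characters left out ...]
p.float64(-4.0), np.float64(-309.0), np.float64(64.5)), (np.float64(1.0), np.float64(-308.0), np.float64(65.7)), (np.float64(6.0), np.float64(-309.0), np.float64(64.0))]
246 [(np.float64(-4.0), np.float64(-309.0), np.float64(73.4)), (np.float64(1.0), np.float64(-309.0), np.float64(73.3)), (np.float64(5.0), np.float64(-309.0), np.float64(73.3))]
254 [(np.float64(-3.0), np.float64(-309.0), np.float64(80.1)), (np.float64(1.0), np.float64(-309.0), np.float64(80.4)), (np.float64(5.0), np.float64(-309.0), np.float64(79.8))]
262 [(np.float64(-3.0), np.float64(-308.0), np.float64(88.7)), (np.float64(1.0), np.float64(-312.0), np.float64(81.3)), (np.float64(5.0), np.float64(-308.0), np.float64(88.9))]
```

Run:
```python
from h import *
for n in('scene','wrist'):
    f=grab(n);P=cloud(f);S=w2s(P);z=P[...,2]*1000
    m=(abs(S[0])<45)&(abs(S[1]+320)<25)&(z>3)&(z<120)&(f['z_map']>0)
    px=f['pixels'][m];
    print(n,m.sum())
    for z0 in range(0,120,8):
        k=(z[m]>=z0)&(z[m]<z0+8)
        if k.any(): print(z0,k.sum(),'x',S[0][m][k].min().round(),S[0][m][k].max().round(),'y',S[1][m][k].min().round(),S[1][m][k].max().round(),'rgb',np.median(px[k],0))
o=arm.get_obs();print(o['t'],o['finger_gap'],o['tcp_pos'])
```

```text
scene 479
0 32 x -44.0 41.0 y -343.0 -296.0 rgb [65. 53. 43.]
8 35 x -10.0 9.0 y -345.0 -297.0 rgb [26. 25. 22.]
16 114 x -10.0 10.0 y -344.0 -296.0 rgb [26. 25. 23.]
24 28 x -7.0 8.0 y -319.0 -295.0 rgb [27.  26.5 22.5]
40 1 x 6.0 6.0 y -328.0 -328.0 rgb [115. 111. 102.]
48 19 x -8.0 13.0 y -331.0 -314.0 rgb [78. 77. 71.]
56 25 x -14.0 14.0 y -331.0 -313.0 rgb [45. 43. 41.]
64 20 x -4.0 14.0 y -331.0 -316.0 rgb [51.5 50.5 48. ]
72 15 x -6.0 15.0 y -331.0 -326.0 rgb [76. 74. 68.]
80 8 x -8.0 12.0 y -332.0 -326.0 rgb [57.5 57.  53.5]
88 38 x -27.0 33.0 y -334.0 -314.0 rgb [31. 32. 31.]
96 44 x -38.0 34.0 y -334.0 -311.0 rgb [30.  31.  31.5]
104 51 x -44.0 44.0 y -337.0 -310.0 rgb [32. 32. 32.]
112 49 x -44.0 44.0 y -338.0 -325.0 rgb [30. 30. 31.]
wrist 17590
16 552 x -9.0 10.0 y -327.0 -298.0 rgb [44. 41. 40.]
24 474 x -8.0 10.0 y -312.0 -295.0 rgb [55. 49. 51.]
40 1 x 1.0 1.0 y -309.0 -309.0 rgb [40. 39. 41.]
48 250 x -12.0 14.0 y -313.0 -308.0 rgb [83.  74.5 74. ]
56 368 x -12.0 15.0 y -314.0 -308.0 rgb [64.5 59.  59. ]
64 431 x -12.0 15.0 y -314.0 -308.0 rgb [60. 56. 57.]
72 330 x -12.0 15.0 y -329.0 -308.0 rgb [155.5 149.5 143.5]
80 750 x -26.0 22.0 y -331.0 -306.0 rgb [50. 49. 51.]
88 1943 x -34.0 36.0 y -331.0 -305.0 rgb [47. 46. 49.]
96 4128 x -40.0 43.0 y -329.0 -305.0 rgb [47. 46. 50.]
104 2881 x -45.0 45.0 y -329.0 -302.0 rgb [45. 44. 48.]
112 5482 x -45.0 45.0 y -328.0 -302.0 rgb [45. 44. 48.]
4.775 0.00014776866128899684 [ 0.5416357  -0.26287877  0.02141345]
```

Both cameras put the shut fingertips about 25 mm above the bar (z≈47), though the reported TCP implies 7. I'll open to a moderate gap and measure again before going lower.

```bash
cat >> h.py <<'E'
def tips(yc=-320,xc=0):
    for n in('scene','wrist'):
        f=grab(n);P=cloud(f);S=w2s(P);z=P[...,2]*1000;V=f['pixels'].max(-1)
        m=(abs(S[0]-xc)<60)&(abs(S[0]-xc)>11.5)&(abs(S[1]-yc)<14)&(z>3)&(z<120)&(f['z_map']>0)
        for s in(-1,1):
            k=m&(np.sign(S[0]-xc)==s);zz=np.sort(z[k]);print(n,s,k.sum(),'z low',zz[:12:3].round(1),'x of lowest',S[0][k][np.argsort(z[k])[:5]].round(0))
E
python3 -m handwheel '[[0,0,0,0,0],[0,0,0,0,0],[0,0,0,0,0]]'
python3 - <<'E'
from h import *
st();tips()
E
```

```text
t: 5.15
tcp_pos: [0.5417, -0.2629, 0.0215]
tcp_rot: [0.749, 0.663, -0.0, -0.0]
ft_force: [-1.6, -0.3, 0.3]
finger_gap: 0.0427
finger_force: 0.0
t5.15 stand 0.3 -319.4 z 21.5 yaw -0.121 F(stand) -1.6 -0.4 0.3 gap 42.7 gf 0
scene -1 181 z low [3.  3.2 3.7 4.1] x of lowest [-56. -26. -42. -28. -52.]
scene 1 226 z low [ 3.1  3.2  3.9 47.8] x of lowest [29. 24. 34. 17. 59.]
wrist -1 7735 z low [45.1 46.9 47.  47.4] x of lowest [-20. -20. -20. -20. -20.]
wrist 1 7780 z low [46.2 46.5 47.  47.7] x of lowest [23. 23. 23. 23. 23.]
```

```bash
python3 -m handwheel '[[0,-0.1,0.8,0,0.2],[0,0,0.8,0,0.2],[0,0,0.8,0,0.2],[0,0,0,0,0.2]]'
python3 - <<'E'
from h import *
st();tips()
E
```

```text
t: 5.75
tcp_pos: [0.5398, -0.2623, -0.0037]
tcp_rot: [0.749, 0.663, -0.001, -0.001]
ft_force: [0.4, -0.6, -0.3]
finger_gap: 0.0512
finger_force: 0.0
t5.75 stand -1.7 -319.1 z -3.7 yaw -0.121 F(stand) 0.5 -0.6 -0.3 gap 51.2 gf 0
scene -1 182 z low [ 3.1  3.5  4.2 24.1] x of lowest [-40. -23. -26. -39. -55.]
scene 1 266 z low [ 3.2  3.9 26.  29.3] x of lowest [12. 28. 42. 42. 30.]
wrist -1 13527 z low [22.1 23.  23.1 23.6] x of lowest [-26. -26. -26. -26. -26.]
wrist 1 13661 z low [22.6 22.8 23.5 24. ] x of lowest [25. 26. 26. 26. 26.]
```

```bash
python3 -m handwheel '[[0,0.1,0.9,0,0.2],[0,0,0.6,0,0.2],[0,0,0.3,0,0.2],[0,0,0,0,0.2]]'
python3 - <<'E'
from h import *
st();tips()
E
```

```text
t: 6.35
tcp_pos: [0.5414, -0.2628, -0.0209]
tcp_rot: [0.749, 0.663, -0.0, -0.0]
ft_force: [-0.7, -0.4, 0.1]
finger_gap: 0.0513
finger_force: 0.0
t6.35 stand -0.0 -319.4 z -20.9 yaw -0.121 F(stand) -0.7 -0.5 0.1 gap 51.3 gf 0
scene -1 169 z low [3.  5.7 9.  9.7] x of lowest [-45. -22. -23. -27. -27.]
scene 1 368 z low [3.  3.4 3.6 4.2] x of lowest [32. 19. 41. 49. 36.]
wrist -1 13778 z low [4.5 5.2 6.2 6.3] x of lowest [-25. -25. -25. -25. -25.]
wrist 1 13464 z low [4.6 5.2 5.8 6.3] x of lowest [27. 27. 27. 27. 27.]
```

```bash
python3 -m handwheel '[[0,0,0,0,-1],[0,0,0,0,-1],[0,0,0,0,-1],[0,0,0,0,-1]]'
python3 - <<'E'
from h import *
st()
# bar kinematics: grip-centre (stand y,z; pad ref bar z=7) for slope th, given shoulder advance s beyond fulcrum
def grip(th,s,gy=-223):
    n=np.array([-np.sin(th),np.cos(th)]);a=np.array([np.cos(th),np.sin(th)]) # along to blade, up normal
    c=np.array([-88,47])+8*n           # contact
    o=c+s*a                            # bar origin (underside shoulder), s beyond contact
    return o+gy*a+7*n, o[0]
for s in(-13,38):
  for th in(.2,.22,.18,.1,.06,0,-.1,-.2,-.32): print(s,th,*[np.round(k,1) for k in grip(th,s)])
E
```

```text
t: 6.95
tcp_pos: [0.5423, -0.2631, -0.0201]
tcp_rot: [0.749, 0.663, 0.0, 0.0]
ft_force: [0.3, -0.0, 2.0]
finger_gap: 0.0165
finger_force: 61.4
t6.95 stand 0.9 -319.6 z -20.1 yaw -0.121 F(stand) 0.3 0.0 2.0 gap 16.5 gf 61
-13 0.2 [-322.3   14.8] -102.3
-13 0.22 [-321.6   10.1] -102.4
-13 0.18 [-322.9   19.5] -102.2
-13 0.1 [-324.3   38.4] -101.7
-13 0.06 [-324.5   47.8] -101.5
-13 0 [-324.   62.] -101.0
-13 -0.1 [-321.3   85.5] -100.1
-13 -0.2 [-316.3  108.6] -99.2
-13 -0.32 [-307.3  135.5] -97.8
38 0.2 [-272.3   24.9] -52.3
38 0.22 [-271.8   21.3] -52.7
38 0.18 [-272.7   28.6] -52.0
38 0.1 [-273.6   43.5] -51.0
38 0.06 [-273.6   50.9] -50.5
38 0 [-273.   62.] -50.0
38 -0.1 [-270.6   80.4] -49.4
38 -0.2 [-266.3   98.5] -49.2
38 -0.32 [-258.9  119.4] -49.4
```

```bash
cat >> h.py <<'E'
def bar():
    """blue shaft fit in stand frame from scene+top; z = underside"""
    for n in('scene','top'):
        f=grab(n);P=cloud(f);S2=np.stack(w2s(P),-1);Z=P[...,2]*1000
        hsv=cv2.cvtColor(f['pixels'],cv2.COLOR_RGB2HSV);H,S,V=[hsv[...,i].astype(int) for i in range(3)]
        b=(abs(H-110)<12)&(S>110)&(Z<200)&(Z>8)&(S2[...,1]<-45)&(S2[...,1]>-310)&(abs(S2[...,0]+15)<50)
        if b.sum()<30: print(n,'few',b.sum());continue
        Q=S2[b];z=Z[b];pf=np.polyfit(Q[:,1],z,1)
        k=z-np.polyval(pf,Q[:,1])>-3;pf=np.polyfit(Q[k,1],z[k],1);px=np.polyfit(Q[k,1],Q[k,0],1)
        print(n,b.sum(),'slope %.3f z(-88)top %.1f  yawslope %.3f x(-88) %.1f x(-208) %.1f y %.1f..%.1f'%(pf[0],np.polyval(pf,-88),px[0],np.polyval(px,-88),np.polyval(px,-208),*np.percentile(Q[:,1],[0,100])))
E
python3 -m handwheel '[[0,0,-0.8,0,-1],[-0.05,0,-1,0,-1],[-0.05,0,-1,0,-1],[0,0,-1,0,-1],[0,0,0,0,-1]]'
python3 - <<'E'
from h import *
st();bar()
E
```

```text
t: 7.58
tcp_pos: [0.5425, -0.2644, 0.0188]
tcp_rot: [0.749, 0.663, 0.001, 0.001]
ft_force: [0.4, -0.0, -2.9]
finger_gap: 0.0162
finger_force: 60.8
t7.58 stand 1.3 -320.8 z 18.8 yaw -0.121 F(stand) 0.4 0.0 -2.9 gap 16.2 gf 61
scene 437 slope 0.198 z(-88)top 105.9  yawslope 0.006 x(-88) 3.7 x(-208) 3.0 y -273.8..-102.3
top 276 slope 0.195 z(-88)top 104.5  yawslope 0.008 x(-88) 0.4 x(-208) -0.6 y -286.0..-101.4
```

The bar rises rigidly at slope 0.2, so the pads hold it against pivoting. I'll go back down and ease the grip until it pivots.

```bash
python3 -m handwheel '[[0.05,0,1,0,-1],[0.05,0,1,0,-1],[0,0,1,0,-1],[0,0,0,0,-0.7],[0,0,0,0,-0.66]]'
python3 -m handwheel '[[0,0,0,0,-0.63],[0,0,0,0,-0.63]]'
python3 -m handwheel '[[0,0,0,0,-0.62],[0,0,0,0,-0.62]]'
python3 - <<'E'
from h import *
st();bar()
E
```

```text
t: 8.3
tcp_pos: [0.5417, -0.2631, -0.0127]
tcp_rot: [0.749, 0.663, -0.0, 0.0]
ft_force: [0.1, 0.2, -3.1]
finger_gap: 0.0162
finger_force: 60.8
t: 8.55
tcp_pos: [0.542, -0.2631, -0.0121]
tcp_rot: [0.749, 0.663, 0.0, 0.0]
ft_force: [-0.8, -0.1, -3.6]
finger_gap: 0.0166
finger_force: 60.8
t: 8.8
tcp_pos: [0.5418, -0.2628, -0.0124]
tcp_rot: [0.749, 0.663, 0.0, 0.0]
ft_force: [-0.4, 0.1, -3.3]
finger_gap: 0.0167
finger_force: 60.8
t8.80 stand 0.4 -319.4 z -12.4 yaw -0.121 F(stand) -0.4 0.1 -3.3 gap 16.7 gf 61
scene 426 slope 0.198 z(-88)top 74.6  yawslope 0.009 x(-88) 2.8 x(-208) 1.7 y -276.5..-100.7
top 249 slope 0.200 z(-88)top 74.3  yawslope 0.003 x(-88) -0.7 x(-208) -1.1 y -285.3..-101.3
```

```bash
for i in 1; do python3 -m handwheel '[[0,0,0,0,-0.60]]'|tail -2; python3 -m handwheel '[[0,0,0,0,-0.59]]'|tail -2;python3 -m handwheel '[[0,0,0,0,-0.58]]'|tail -2;python3 -m handwheel '[[0,0,0,0,-0.57]]'|tail -2; done
python3 - <<'E'
from h import *
st();bar()
E
```

```text
finger_gap: 0.017
finger_force: 34.2
finger_gap: 0.0179
finger_force: 18.3
finger_gap: 0.0182
finger_force: 2.3
finger_gap: 0.0183
finger_force: 0.2
t9.40 stand 0.7 -319.5 z -12.0 yaw -0.121 F(stand) -0.9 0.2 -0.5 gap 18.3 gf 0
scene 432 slope 0.213 z(-88)top 69.9  yawslope 0.001 x(-88) 1.7 x(-208) 1.5 y -268.5..-100.2
top 243 slope 0.207 z(-88)top 68.9  yawslope 0.004 x(-88) -0.8 x(-208) -1.2 y -285.7..-101.7
```

```bash
python3 -m handwheel '[[0,0,0.8,0,-0.5],[0,0,0,0,-0.585],[0,0,0,0,-0.585]]'
python3 -m handwheel '[[0,0,-0.5,0,-0.585],[0,0,-0.5,0,-0.585],[-0.05,0,-0.5,0,-0.585],[-0.05,0,-0.5,0,-0.585],[-0.05,0,-0.5,0,-0.585],[0,0,-0.5,0,-0.585],[0,0,0,0,-0.585]]'
python3 - <<'E'
from h import *
st();bar()
E
```

```text
t: 9.88
tcp_pos: [0.5413, -0.2627, -0.0211]
tcp_rot: [0.749, 0.663, -0.0, -0.0]
ft_force: [-0.4, 0.0, -2.8]
finger_gap: 0.0179
finger_force: 6.4
t: 10.75
tcp_pos: [0.5418, -0.2644, 0.01]
tcp_rot: [0.748, 0.663, 0.0, 0.0]
ft_force: [0.2, -1.1, -2.5]
finger_gap: 0.0181
finger_force: 6.4
t10.75 stand 0.6 -320.9 z 10.0 yaw -0.121 F(stand) 0.3 -1.0 -2.5 gap 18.1 gf 6
scene 411 slope 0.077 z(-88)top 69.3  yawslope 0.002 x(-88) 2.1 x(-208) 1.8 y -272.6..-98.3
top 264 slope 0.078 z(-88)top 68.9  yawslope 0.000 x(-88) -1.3 x(-208) -1.4 y -285.7..-98.6
```

```bash
python3 -m handwheel '[[0,0,-0.8,0,-0.585],[0,0,-0.8,0,-0.585],[0.1,0,-0.8,0,-0.585],[0.1,0,-0.8,0,-0.585],[0.1,0,-0.8,0,-0.585],[0.15,0,-0.8,0,-0.585],[0.2,0,-0.8,0,-0.585],[0.2,0,-0.8,0,-0.585]]'
python3 -m handwheel '[[0.2,0,-0.8,0,-0.585],[0.2,0,-0.8,0,-0.585],[0.25,0,-0.8,0,-0.585],[0.2,0,-0.4,0,-0.585],[0,0,0,0,-0.585]]'
python3 - <<'E'
from h import *
st();bar()
E
```

```text
t: 11.85
tcp_pos: [0.5426, -0.2557, 0.074]
tcp_rot: [0.749, 0.663, 0.0, -0.0]
ft_force: [0.3, 0.3, -2.6]
finger_gap: 0.0176
finger_force: 6.2
t: 12.48
tcp_pos: [0.5438, -0.2473, 0.1018]
tcp_rot: [0.748, 0.663, 0.0, 0.0]
ft_force: [-0.2, 0.3, -2.4]
finger_gap: 0.0178
finger_force: 6.3
t12.47 stand 0.5 -303.8 z 101.8 yaw -0.120 F(stand) -0.2 0.3 -2.4 gap 17.8 gf 6
scene 373 slope -0.328 z(-88)top 69.8  yawslope -0.006 x(-88) 2.3 x(-208) 3.0 y -269.8..-90.8
top 289 slope -0.328 z(-88)top 70.1  yawslope 0.004 x(-88) -1.0 x(-208) -1.5 y -269.4..-92.1
```

```bash
python3 -m handwheel '[[0.6,0,0.2,0,-0.588],[0.6,0,0.2,0,-0.588],[0.6,0,0.2,0,-0.588],[0.6,0,0.2,0,-0.588],[0.6,0,0.2,0,-0.588],[0.6,0,0.2,0,-0.588],[0,0,0,0,-0.588]]'
python3 - <<'E'
from h import *
st();bar()
E
```

```text
t: 13.45
tcp_pos: [0.5481, -0.2101, 0.089]
tcp_rot: [0.748, 0.664, 0.0, -0.001]
ft_force: [-0.1, 1.8, -2.3]
finger_gap: 0.0178
finger_force: 9.1
t13.45 stand 0.5 -266.3 z 89.0 yaw -0.120 F(stand) -0.3 1.8 -2.3 gap 17.8 gf 9
scene 317 slope -0.324 z(-88)top 69.9  yawslope -0.012 x(-88) 2.1 x(-208) 3.5 y -229.3..-50.1
top 268 slope -0.334 z(-88)top 69.8  yawslope 0.005 x(-88) -1.2 x(-208) -1.8 y -232.0..-57.3
```

```bash
for i in 1; do python3 -m handwheel '[[0.3,0,0.1,0,-0.588],[0.3,0,0.1,0,-0.588]]'|grep -E 'force|tcp_pos'; python3 -m handwheel '[[0.2,0,0.07,0,-0.588]]'|grep -E 'ft_force|tcp_pos';python3 -m handwheel '[[0.2,0,0.07,0,-0.588]]'|grep -E 'ft_force|tcp_pos'; done
python3 - <<'E'
from h import *
st();bar()
E
```

```text
tcp_pos: [0.5484, -0.2095, 0.0883]
ft_force: [-1.7, -7.1, 0.2]
finger_force: 9.6
tcp_pos: [0.5485, -0.2095, 0.0881]
ft_force: [-1.5, -8.0, 0.9]
tcp_pos: [0.5486, -0.2095, 0.0878]
ft_force: [-1.8, -11.2, 1.7]
t14.05 stand 0.9 -265.6 z 87.8 yaw -0.125 F(stand) -0.5 -11.3 1.7 gap 17.4 gf 10
scene 315 slope -0.318 z(-88)top 70.0  yawslope -0.016 x(-88) 2.0 x(-208) 4.0 y -235.1..-51.1
top 269 slope -0.324 z(-88)top 69.8  yawslope -0.001 x(-88) -1.2 x(-208) -1.1 y -229.4..-57.4
```

```bash
python3 -m handwheel '[[-0.6,0,0.2,0,-0.595],[-0.25,0,0.7,0,-0.595],[-0.25,0,0.7,0,-0.595],[-0.2,0,0.7,0,-0.595],[-0.2,0,0.7,0,-0.595],[-0.15,0,0.6,0,-0.595],[-0.1,0,0.6,0,-0.595]]'
python3 - <<'E'
from h import *
st();bar()
E
```

```text
t: 15.02
tcp_pos: [0.5475, -0.2189, 0.0439]
tcp_rot: [0.748, 0.663, 0.0, 0.0]
ft_force: [-0.8, -2.5, 4.6]
finger_gap: 0.0174
finger_force: 16.4
t15.03 stand 0.9 -275.0 z 43.9 yaw -0.121 F(stand) -0.5 -2.6 4.6 gap 17.4 gf 16
scene 336 slope -0.073 z(-88)top 69.0  yawslope -0.012 x(-88) 1.8 x(-208) 3.2 y -237.7..-50.2
top 270 slope -0.076 z(-88)top 68.4  yawslope 0.005 x(-88) -0.8 x(-208) -1.4 y -240.4..-56.0
```

```bash
python3 -m handwheel '[[0,0,0,0,-0.75],[-0.1,0,0.6,0,-0.75],[-0.05,0,0.6,0,-0.75],[-0.05,0,0.6,0,-0.75],[0,0,0.6,0,-0.75],[0,0,0.6,0,-0.75],[0,0,0.6,0,-0.75]]'
python3 - <<'E'
from h import *
st();bar()
E
```

```text
t: 16.0
tcp_pos: [0.548, -0.2212, 0.0092]
tcp_rot: [0.748, 0.663, 0.001, 0.0]
ft_force: [-1.4, -2.0, 10.6]
finger_gap: 0.0165
finger_force: 60.5
t16.00 stand 1.7 -277.3 z 9.2 yaw -0.121 F(stand) -1.2 -2.2 10.6 gap 16.5 gf 60
scene 360 slope 0.101 z(-88)top 68.8  yawslope 0.003 x(-88) 2.3 x(-208) 2.0 y -225.5..-54.4
top 262 slope 0.108 z(-88)top 68.7  yawslope 0.002 x(-88) -0.8 x(-208) -1.0 y -242.9..-55.3
```

```bash
python3 -m handwheel '[[0,0,0.5,0,-0.75],[0.05,0,0.5,0,-0.75],[0.05,0,0.5,0,-0.75],[0.05,0,0.5,0,-0.75],[0.05,0,0.4,0,-0.75],[0,0,0,0,-0.75]]'
python3 - <<'E'
from h import *
st();bar()
E
```

```text
t: 16.85
tcp_pos: [0.5483, -0.2195, -0.0148]
tcp_rot: [0.749, 0.663, 0.001, 0.001]
ft_force: [-1.8, -2.8, 9.6]
finger_gap: 0.0167
finger_force: 61.4
t16.85 stand 1.7 -275.6 z -14.8 yaw -0.121 F(stand) -1.4 -3.0 9.6 gap 16.7 gf 61
scene 393 slope 0.231 z(-88)top 69.8  yawslope -0.002 x(-88) 2.1 x(-208) 2.3 y -229.6..-50.7
top 246 slope 0.232 z(-88)top 69.1  yawslope -0.001 x(-88) -0.9 x(-208) -0.7 y -241.2..-58.5
```

```bash
python3 -m handwheel '[[0,-0.47,0,0.025,-0.75],[0,-0.47,0,0.025,-0.75],[0,-0.47,0,0.025,-0.75],[0.05,-0.47,0,0.025,-0.75],[0,-0.47,0,0.025,-0.75],[0,-0.47,0,0.025,-0.75],[0,-0.47,0,0.025,-0.75],[0,-0.47,0,0.025,-0.75]]'
python3 -m handwheel '[[0,0,0,0,-0.75]]'|grep ft_force
python3 - <<'E'
from h import *
st();bar()
E
```

```text
t: 17.95
tcp_pos: [0.5123, -0.2119, -0.0144]
tcp_rot: [0.811, 0.585, 0.001, 0.002]
ft_force: [-0.5, -4.1, 9.8]
finger_gap: 0.0166
finger_force: 61.4
ft_force: [-0.4, -3.7, 8.7]
t18.07 stand -35.3 -272.1 z -14.6 yaw -0.322 F(stand) 0.1 -3.7 8.7 gap 16.7 gf 61
scene 399 slope 0.216 z(-88)top 68.9  yawslope 0.190 x(-88) 2.4 x(-208) -20.4 y -247.9..-58.2
top 226 slope 0.229 z(-88)top 68.9  yawslope 0.198 x(-88) -0.5 x(-208) -24.2 y -237.3..-58.2
```

```bash
python3 -m handwheel '[[0,0,-0.3,0,-0.75],[0,0,-0.3,0,-0.75],[0,0,-0.2,0,-0.75]]'|grep -E 'ft_force|tcp_pos'
python3 -m handwheel '[[0,0,-0.1,0,-0.75],[0,0,0,0,-0.75]]'|grep -E 'ft_force|tcp_pos'
python3 - <<'E'
from h import *
st();bar()
E
```

```text
tcp_pos: [0.5102, -0.2127, -0.0077]
ft_force: [-1.5, -4.7, 2.4]
tcp_pos: [0.51, -0.2128, -0.0071]
ft_force: [-1.2, -5.2, 1.4]
t18.80 stand -37.1 -273.4 z -7.1 yaw -0.323 F(stand) -0.6 -5.4 1.4 gap 16.6 gf 60
scene 384 slope 0.172 z(-88)top 68.9  yawslope 0.200 x(-88) 2.6 x(-208) -21.4 y -249.5..-51.2
top 225 slope 0.192 z(-88)top 68.8  yawslope 0.210 x(-88) -0.3 x(-208) -25.4 y -240.2..-58.3
```

```bash
python3 -m handwheel '[[-0.1,0,0,0,-0.65],[-0.1,0,0,0,-0.6],[0,0,0,0,-0.59],[0,0,0,0,-0.58],[0,0,0,0,-0.5],[0,0,0,0,-0.2],[0,0,0,0,0.2]]'
python3 - <<'E'
from h import *
st();bar()
f=grab('top');P=cloud(f);Z=P[...,2]*1000;S=w2s(P)
m=(Z>100)&(Z<160)&(abs(S[0])<14)&(S[1]<255)&(S[1]>-45);print('railtop z=a*y+b',np.polyfit(S[1][m],Z[m],1),m.sum())
E
```

```text
t: 19.77
tcp_pos: [0.5095, -0.2114, -0.0075]
tcp_rot: [0.811, 0.586, 0.0, -0.001]
ft_force: [-0.3, 0.6, 0.6]
finger_gap: 0.0506
finger_force: 0.0
t19.77 stand -37.7 -272.1 z -7.5 yaw -0.320 F(stand) -0.4 0.6 0.6 gap 50.6 gf 0
scene 368 slope 0.160 z(-88)top 68.4  yawslope 0.200 x(-88) 2.8 x(-208) -21.2 y -251.6..-51.0
top 228 slope 0.181 z(-88)top 68.7  yawslope 0.210 x(-88) -0.3 x(-208) -25.5 y -239.3..-58.2
railtop z=a*y+b [-2.13705368e-02  1.32028492e+02] 909
```

Run:
```python
from h import *
o=arm.get_obs();p=o['tcp_pos'].copy();p[2]+=.10
rows(p,yaw(o['tcp_rot']),[.410,.0535,.06],-.157,8)
```

```text
[2.76,-2.23,0.41,-0.020],[2.81,-2.17,0.41,-0.020],[2.85,-2.11,0.41,-0.020],[2.89,-2.06,0.41,-0.020],[2.93,-2.00,0.41,-0.020],[2.97,-1.94,0.41,-0.020],[3.01,-1.87,0.41,-0.020],[3.05,-1.81,0.41,-0.020],
```

```bash
python3 -m handwheel '[[0,0,-1.5,0,0.2],[0,0,-4,0,0.2],[0,0,-4.5,0,0.2]]'|grep -E 'ft_f|tcp_pos'
python3 -m handwheel '[[2.8,-2.25,0.4,-0.02,0.2],[2.8,-2.2,0.4,-0.02,0.2],[2.85,-2.1,0.4,-0.02,0.2],[2.9,-2.05,0.4,-0.02,0.2],[2.95,-2,0.4,-0.02,0.2],[2.95,-1.95,0.4,-0.02,0.2],[3,-1.85,0.4,-0.02,0.2],[3.05,-1.8,0.4,-0.02,0.2]]'|grep -E 'ft_f|tcp_pos'
python3 -m handwheel '[[0,0,0,0,0.2]]'|grep -E 'ft_f|tcp_pos'
python3 - <<'E'
from h import *
o=st()
f=grab('wrist','w2.png');P=cloud(f);Z=P[...,2]
hsv=cv2.cvtColor(f['pixels'],cv2.COLOR_RGB2HSV);H,S,V=[hsv[...,i].astype(int) for i in range(3)]
r=((H<8)|(H>172))&(S>150)&(P[...,1]>0)
t=r&(Z>.05)&(Z<.06);print('tab top',t.sum(),P[t].mean(0),cv2.minAreaRect((P[t][:,:2]*1000).astype(np.float32)))
sh=(Z>.006)&(Z<.014)&(S<60)&(P[...,0]<.46)&(P[...,0]>.38)&(P[...,1]>.03)&(P[...,1]<.18)
n,l,s_,_=cv2.connectedComponentsWithStats(sh.astype(np.uint8));k=1+s_[1:,4].argmax()
print('plate',cv2.minAreaRect((P[l==k][:,:2]*1000).astype(np.float32)))
rows(o['tcp_pos'],yaw(o['tcp_rot']),[.410,.0535,-.003],-.157,4)
E
```

```text
tcp_pos: [0.5093, -0.2129, 0.0945]
ft_force: [0.9, 0.0, -0.2]
tcp_pos: [0.4107, 0.0544, 0.0618]
ft_force: [0.2, 0.9, -0.1]
tcp_pos: [0.4097, 0.0559, 0.0614]
ft_force: [0.6, -0.4, -0.5]
t21.43 stand -168.0 -18.3 z 61.4 yaw -0.156 F(stand) 0.7 -0.3 -0.5 gap 50.9 gf 0
tab top 530 [0.41324198 0.05436844 0.05535988] ((412.998291015625, 53.5733528137207), (20.51502799987793, 11.531027793884277), 81.32762145996094)
plate ((420.6728820800781, 102.83306121826172), (119.88887786865234, 26.20549201965332), 81.51902770996094)
[-0.06,0.02,1.61,0.000],[-0.06,0.02,1.61,0.000],[-0.06,0.02,1.61,0.000],[-0.06,0.02,1.61,0.000],
```

```bash
python3 -m handwheel '[[-0.2,0.2,1.6,-0.005,0.2],[0,0,1.6,0,0.2],[0,0,1.6,0,0.2],[0,0,1.6,0,0.2],[0,0,0,0,-0.4],[0,0,0,0,-1],[0,0,0,0,-1],[0,0,0,0,-1]]'
python3 -m handwheel '[[0,0,-0.5,0,-1],[0,0,-1,0,-1],[0,0,0,0,-1]]'
python3 - <<'E'
from h import *
o=st()
f=grab('scene');P=cloud(f);Z=P[...,2]
hsv=cv2.cvtColor(f['pixels'],cv2.COLOR_RGB2HSV);H,S,V=[hsv[...,i].astype(int) for i in range(3)]
sh=(Z>.01)&(Z<.045)&(S<60)&(V>90)&(P[...,0]<.47)&(P[...,0]>.37)&(P[...,1]>.065)&(P[...,1]<.18)
Q=P[sh];print(sh.sum(),'plate',cv2.minAreaRect((Q[:,:2]*1000).astype(np.float32)),'z vs y',np.polyfit(Q[:,1],Q[:,2]*1000,1),np.percentile(Q[:,2]*1000,[2,50,98]))
E
```

```text
t: 22.48
tcp_pos: [0.4131, 0.0507, -0.0022]
tcp_rot: [0.76, 0.65, 0.001, 0.0]
ft_force: [-0.5, -2.1, 6.4]
finger_gap: 0.0113
finger_force: 58.9
t: 22.85
tcp_pos: [0.4129, 0.0517, 0.0128]
tcp_rot: [0.76, 0.65, 0.001, 0.0]
ft_force: [0.7, -0.9, -2.1]
finger_gap: 0.0111
finger_force: 58.4
t22.85 stand -164.4 -22.0 z 12.8 yaw -0.155 F(stand) 0.8 -0.8 -2.1 gap 11.1 gf 58
190 plate ((421.5655212402344, 114.3550796508789), (95.96065521240234, 30.19554328918457), 82.47638702392578) z vs y [ 7.83636599 23.83356884] [16.70682879 25.52829425 28.5196966 ]
```

```bash
python3 -m handwheel '[[0.5,0,-1.5,0,-1],[0.5,0,-1.5,0.13,-1],[0.6,0,-1.2,0.15,-1],[0.5,0,0,0.18,-1],[0,0,0,0.18,-1],[0,0,0,0.18,-1],[0,0,0,0.18,-1],[0,0,0,0.18,-1]]'|grep -E 'ft_f|tcp_pos'
python3 -m handwheel '[[0,0,0,0.18,-1],[0,0,0,0.17,-1],[0,0,0,0,-1],[0,0,0,0,-1]]'
cat >> h.py <<'E'
def shim():
    f=grab('top');P=cloud(f);Z=P[...,2]*1000;S2=np.stack(w2s(P),-1)
    hsv=cv2.cvtColor(f['pixels'],cv2.COLOR_RGB2HSV);H,S,V=[hsv[...,i].astype(int) for i in range(3)]
    m=(Z>55)&(Z<78)&(S<70)&(S2[...,0]<-33)&(S2[...,0]>-190)&(abs(S2[...,1])<30)&(V>100)
    for n in ('scene','wrist'):
        g=grab(n);p=cloud(g);z=p[...,2]*1000;s=np.stack(w2s(p),-1);hs=cv2.cvtColor(g['pixels'],cv2.COLOR_RGB2HSV)
        k=(z>55)&(z<78)&(hs[...,1]<70)&(hs[...,2]>100)&(s[...,0]<-33)&(s[...,0]>-190)&(abs(s[...,1])<30)&(g['z_map']>0)
        if k.sum()>40: print(n,k.sum(),cv2.minAreaRect(s[k].astype(np.float32)),'z(x)',np.polyfit(s[k][:,0],z[k],1),'z',np.percentile(z[k],[5,50,95]).round(1))
    if m.sum()>20: print('top',m.sum(),cv2.minAreaRect(S2[m].astype(np.float32)),'z',np.median(Z[m]))
E
python3 - <<'E'
from h import *
o=st();shim();print(o['joint_pos'].round(2))
E
```

```text
tcp_pos: [0.417, 0.0715, 0.0538]
ft_force: [0.1, 1.1, -1.5]
t: 24.4
tcp_pos: [0.4173, 0.0714, 0.0539]
tcp_rot: [0.998, -0.056, -0.0, 0.0]
ft_force: [-1.4, 0.5, -2.2]
finger_gap: 0.0108
finger_force: 58.5
t24.40 stand -162.3 -2.0 z 53.9 yaw -1.683 F(stand) -1.4 0.3 -2.2 gap 10.8 gf 58
scene 269 ((-107.94102478027344, -2.3799657821655273), (121.46697235107422, 30.746963500976562), 0.3831665515899658) z(x) [1.70073278e-04 6.56319712e+01] z [59.4 66.2 68.8]
wrist 9311 ((-101.93807983398438, -1.5502872467041016), (107.76956939697266, 26.2769832611084), 0.7695738673210144) z(x) [-2.73126637e-03  6.64044857e+01] z [65.6 66.7 67.7]
top 173 ((-73.03271484375, -0.29495906829833984), (79.10354614257812, 25.95856475830078), 0.0748419240117073) z 65.12716808582971
[-1.32  0.42  1.21  2.28 -0.57  0.79 -1.41]
```

```bash
python3 -m handwheel '[[0,-0.15,0,0.005,-1],[0.8,0,0,0,-1],[1,0,0,0,-1]]'|grep -E 'ft_f|tcp_pos'
python3 -m handwheel '[[0.8,0,0,0,-1],[0.8,0,0,0,-1]]'|grep -E 'ft_f|tcp_pos'
python3 -m handwheel '[[0.8,0,0,0,-1],[0.8,0,0,0,-1]]'|grep -E 'ft_f|tcp_pos'
python3 -c "
from h import *
st()"
```

```text
tcp_pos: [0.4364, 0.0707, 0.0541]
ft_force: [0.4, -0.1, -2.5]
tcp_pos: [0.4524, 0.0685, 0.0541]
ft_force: [0.5, 0.1, -2.3]
tcp_pos: [0.4679, 0.0667, 0.054]
ft_force: [-0.2, 0.3, -1.6]
t25.43 stand -111.4 -0.8 z 54.0 yaw -1.691 F(stand) -0.3 0.3 -1.6 gap 11.1 gf 59
```

```bash
python3 -m handwheel '[[0.8,0,0,0,-1],[0.8,0,0,0,-1]]'|grep -E 'ft_f|tcp_pos'
python3 -m handwheel '[[0.7,0,0,0,-1],[0.7,0,0,0,-1]]'|grep -E 'ft_f|tcp_pos'
python3 -m handwheel '[[0.4,0,0,0,-1],[0.2,0,0,0,-1]]'|grep -E 'ft_f|tcp_pos'
python3 -c "
from h import *
st()"
```

```text
tcp_pos: [0.4838, 0.0648, 0.054]
ft_force: [-0.5, -0.3, -2.2]
tcp_pos: [0.4976, 0.0632, 0.054]
ft_force: [-0.2, -0.1, -1.8]
tcp_pos: [0.5033, 0.0624, 0.054]
ft_force: [-0.1, -0.1, -2.5]
t26.18 stand -75.8 -0.8 z 54.0 yaw -1.691 F(stand) -0.1 -0.1 -2.5 gap 11.1 gf 59
```

```bash
python3 -m handwheel '[[0,0,0.1,0,-1],[0,0,0.05,0,-1],[0,0,0,0,-1]]'|grep -E 'ft_f|tcp_pos'
python3 -m handwheel '[[0,0,0.05,0,-1],[0,0,0,0,-1]]'|grep -E 'ft_f|tcp_pos'
python3 -m handwheel '[[0,0,0.05,0,-1],[0,0,0,0,-1]]'|grep -E 'ft_f|tcp_pos'
```

```text
tcp_pos: [0.5028, 0.0625, 0.0524]
ft_force: [-0.6, -0.2, -2.0]
tcp_pos: [0.5031, 0.0625, 0.0521]
ft_force: [-1.0, 0.4, -0.9]
tcp_pos: [0.5032, 0.0625, 0.0519]
ft_force: [-2.4, 0.8, 3.5]
```

```bash
python3 -m handwheel '[[0.2,0,-0.04,0,-1],[0.2,0,0,0,-1]]'|grep -E 'ft_f|tcp_pos'
python3 -m handwheel '[[0.2,0,0,0,-1]]'|grep -E 'ft_f|tcp_pos'
python3 -m handwheel '[[0.2,0,0,0,-1]]'|grep -E 'ft_f|tcp_pos'
python3 -c "
from h import *
st()"
```

```text
tcp_pos: [0.5073, 0.062, 0.0519]
ft_force: [-2.1, 0.3, 2.1]
tcp_pos: [0.5091, 0.0617, 0.0519]
ft_force: [-2.9, -0.1, 1.8]
tcp_pos: [0.5113, 0.0615, 0.0519]
ft_force: [-2.1, -0.7, 0.6]
t27.55 stand -67.8 -0.9 z 51.9 yaw -1.691 F(stand) -2.0 -0.9 0.6 gap 11.2 gf 59
```

Nose is at about +46. I'll keep feeling forward one row at a time.

```bash
python3 -m handwheel '[[0.15,0,0,0,-1]]'|grep -E 'ft_f|tcp_pos'
python3 -m handwheel '[[0.15,0,0,0,-1]]'|grep -E 'ft_f|tcp_pos'
python3 -c "
from h import *
st()"
```

```text
tcp_pos: [0.5128, 0.0613, 0.0519]
ft_force: [-0.5, -0.5, 0.6]
tcp_pos: [0.5142, 0.0611, 0.0519]
ft_force: [-2.2, 0.7, -0.0]
t27.80 stand -64.9 -0.9 z 51.9 yaw -1.691 F(stand) -2.3 0.5 -0.0 gap 11.1 gf 59
```

```bash
python3 -m handwheel '[[0.1,0,0,0,-1]]'|grep -E 'ft_f|tcp_pos'
python3 -c "
from h import *
st()"
```

```text
tcp_pos: [0.5152, 0.061, 0.0519]
ft_force: [-1.1, -0.1, 1.3]
t27.93 stand -63.8 -0.9 z 51.9 yaw -1.691 F(stand) -1.1 -0.2 1.3 gap 11.2 gf 59
```

```bash
python3 -m handwheel '[[0.12,0,0,0,-1]]'|grep -E 'ft_f|tcp_pos'
python3 -m handwheel '[[0.12,0,0,0,-1]]'|grep -E 'ft_f|tcp_pos'
```

```text
tcp_pos: [0.5163, 0.0609, 0.0519]
ft_force: [-2.1, -0.1, 0.1]
tcp_pos: [0.5164, 0.0609, 0.0519]
ft_force: [-5.9, 0.3, 6.3]
```

```bash
python3 -m handwheel '[[0.12,0,0,0,-1]]'|grep -E 'ft_f|tcp_pos'
python3 -c "
from h import *
st()"
```

```text
tcp_pos: [0.5162, 0.0609, 0.0519]
ft_force: [-10.2, 1.8, 11.6]
t28.30 stand -62.8 -0.8 z 51.9 yaw -1.691 F(stand) -10.3 0.6 11.6 gap 11.0 gf 60
```

```bash
python3 -m handwheel '[[-0.05,0,0,0,-0.9],[0,0,0,0,-0.72],[0,0,0,0,-0.68],[0,0,0,0,-0.5],[0,0,0,0,-0.2],[0,0,0,0,0],[0,0,-1.5,0,0],[0,0,-3,0,0]]'
python3 - <<'E'
from h import *
o=st()
for n in('scene','wrist','top'):
    f=grab(n,n[0]+'3.png');P=cloud(f);S=np.stack(w2s(P),-1);Z=P[...,2]*1000
    hs=cv2.cvtColor(f['pixels'],cv2.COLOR_RGB2HSV);r=((hs[...,0]<8)|(hs[...,0]>172))&(hs[...,1]>150)&(abs(S[...,1])<25)&(S[...,0]<-30)&(S[...,0]>-90)&(Z>60)
    t=r&(Z>104)
    if t.sum()>8: print(n,r.sum(),'tabtop',cv2.minAreaRect(S[t].astype(np.float32)),np.median(Z[t]),Z[r].max())
    m=(Z>55)&(Z<75)&(hs[...,1]<70)&(hs[...,2]>100)&(abs(S[...,1])<25)&(S[...,0]<-36)&(S[...,0]>-90)&(f['z_map']>0)
    if m.sum()>20: print(n,'plate',cv2.minAreaRect(S[m].astype(np.float32)),np.median(Z[m]))
bar()
E
```

```text
t: 29.3
tcp_pos: [0.5173, 0.0604, 0.0973]
tcp_rot: [0.998, -0.06, -0.001, 0.001]
ft_force: [-0.2, 0.1, -0.3]
finger_gap: 0.0426
finger_force: 0.0
t29.30 stand -61.7 -1.2 z 97.3 yaw -1.691 F(stand) -0.2 0.1 -0.3 gap 42.6 gf 0
scene 99 tabtop ((-60.25786209106445, -2.1383132934570312), (11.55142879486084, 23.369831085205078), 83.33271789550781) 108.48386380976793 113.18815742727783
scene plate ((-53.66758728027344, -7.2750349044799805), (16.980173110961914, 32.90095520019531), 89.63439178466797) 63.69559123942271
wrist 886 tabtop ((-58.26822280883789, -1.001305103302002), (20.086088180541992, 11.327726364135742), 0.18428462743759155) 109.60575515248098 111.32861794935731
wrist plate ((-52.003047943115234, -0.675689697265625), (32.1858024597168, 25.207469940185547), 0.6977605223655701) 64.65849880718477
scene 385 slope 0.191 z(-88)top 69.6  yawslope 0.207 x(-88) 3.0 x(-208) -21.8 y -240.3..-57.3
top 219 slope 0.186 z(-88)top 69.0  yawslope 0.211 x(-88) -0.2 x(-208) -25.5 y -239.5..-66.8
```

Run:
```python
from h import *
o=arm.get_obs();q=s2w(-37.5,-272.3)
rows(o['tcp_pos'],yaw(o['tcp_rot']),[*q,.075],-.32,10)
```

```text
[0.24,2.72,0.22,-0.137],[-0.13,2.72,0.22,-0.137],[-0.50,2.68,0.22,-0.137],[-0.86,2.59,0.22,-0.137],[-1.21,2.44,0.22,-0.137],[-1.53,2.26,0.22,-0.137],[-1.83,2.03,0.22,-0.137],[-2.09,1.76,0.22,-0.137],[-2.31,1.46,0.22,-0.137],[-2.48,1.13,0.22,-0.137],
```

```bash
python3 -m handwheel '[[0.25,2.7,0.2,-0.137,0.1],[-0.15,2.7,0.2,-0.137,0.1],[-0.5,2.7,0.2,-0.137,0.1],[-0.85,2.6,0.2,-0.137,0.1],[-1.2,2.45,0.2,-0.137,0.1],[-1.55,2.25,0.2,-0.137,0.1],[-1.85,2.05,0.2,-0.137,0.1],[-2.1,1.75,0.2,-0.137,0.1]]'|grep -E 'ft_f|tcp_pos'
python3 -m handwheel '[[-2.3,1.45,0.2,-0.137,0.1],[-2.5,1.15,0.2,-0.137,0.1],[0,0,0,0,0.1]]'|grep -E 'ft_f|tcp_pos'
python3 - <<'E'
from h import *
o=st();rows(o['tcp_pos'],yaw(o['tcp_rot']),[*s2w(-37.5,-272.3),-.008],-.322,4)
E
```

```text
tcp_pos: [0.5102, -0.1583, 0.08]
ft_force: [-0.2, 0.4, -0.9]
tcp_pos: [0.5079, -0.2152, 0.0764]
ft_force: [0.3, -0.1, 0.2]
t30.93 stand -38.9 -276.0 z 76.4 yaw -0.327 F(stand) 0.3 -0.1 0.2 gap 47.0 gf 0
[0.10,0.01,2.11,-0.001],[0.10,0.01,2.11,-0.001],[0.10,0.01,2.11,-0.001],[0.10,0.01,2.11,-0.001],
```

```bash
python3 -m handwheel '[[0.2,0.05,2.1,0,0.1],[0.15,0,2.1,0,0.1],[0,0,2.1,0,0.1],[0,0,2,0,0.1],[0,0,0,0,0.1]]'|grep -E 'ft_f|tcp_pos'
python3 -m handwheel '[[0,0,0,0,-0.4],[0,0,0,0,-0.75],[0,0,0,0,-0.75],[0,0,0,0,-0.75]]'
python3 - <<'E'
from h import *
st();bar()
E
```

```text
tcp_pos: [0.509, -0.2084, -0.0084]
ft_force: [0.5, -0.1, 0.3]
t: 32.05
tcp_pos: [0.5114, -0.2097, -0.0053]
tcp_rot: [0.811, 0.585, 0.0, 0.0]
ft_force: [-2.1, -0.1, 3.2]
finger_gap: 0.0169
finger_force: 60.1
t32.05 stand -36.0 -270.2 z -5.3 yaw -0.321 F(stand) -2.1 -0.3 3.2 gap 16.9 gf 60
scene 378 slope 0.080 z(-88)top 66.4  yawslope 0.180 x(-88) 2.2 x(-208) -19.4 y -272.7..-49.3
top 230 slope 0.187 z(-88)top 68.8  yawslope 0.209 x(-88) -0.2 x(-208) -25.3 y -239.7..-58.2
```

```bash
python3 -m handwheel '[[0,0,0.3,0,-0.75],[0.05,0,0.3,0,-0.75],[0.05,0,0.35,0,-0.75],[0,0,0,0,-0.75]]'
python3 - <<'E'
from h import *
st();bar()
E
```

```text
t: 32.65
tcp_pos: [0.5138, -0.2093, -0.0138]
tcp_rot: [0.811, 0.585, 0.001, 0.002]
ft_force: [-1.1, -0.2, 9.3]
finger_gap: 0.0166
finger_force: 61.4
t32.65 stand -33.7 -269.5 z -13.8 yaw -0.320 F(stand) -1.1 -0.3 9.3 gap 16.6 gf 61
scene 392 slope 0.145 z(-88)top 66.9  yawslope 0.162 x(-88) 2.0 x(-208) -17.5 y -271.2..-51.7
top 231 slope 0.239 z(-88)top 69.0  yawslope 0.194 x(-88) -0.4 x(-208) -23.7 y -239.6..-58.1
```

```bash
python3 -m handwheel '[[0,0.47,0,-0.025,-0.75],[0,0.47,0,-0.025,-0.75],[0,0.47,0,-0.025,-0.75],[-0.03,0.47,0,-0.025,-0.75],[0,0.47,0,-0.025,-0.75],[0,0.47,0,-0.025,-0.75],[-0.03,0.47,0,-0.025,-0.75],[0,0.35,0,-0.025,-0.75]]'|grep -E 'ft_f|tcp_pos'
python3 -m handwheel '[[0,0,0,0,-0.75]]'|grep ft_force
python3 - <<'E'
from h import *
st();bar()
E
```

```text
tcp_pos: [0.5487, -0.2177, -0.0139]
ft_force: [-1.4, -0.2, 8.1]
ft_force: [-0.3, 0.0, 8.8]
t33.88 stand 2.3 -273.8 z -13.8 yaw -0.121 F(stand) -0.3 -0.0 8.8 gap 16.5 gf 61
scene 374 slope 0.234 z(-88)top 69.8  yawslope -0.002 x(-88) 2.8 x(-208) 3.0 y -226.0..-59.0
top 244 slope 0.231 z(-88)top 69.0  yawslope 0.001 x(-88) 0.1 x(-208) -0.0 y -241.2..-58.4
```

```bash
python3 -m handwheel '[[0,0,-0.3,0,-0.75],[0,0,-0.4,0,-0.75],[-0.05,0,-0.4,0,-0.75],[0,0,-0.4,0,-0.75],[-0.05,0,-0.4,0,-0.75],[0,0,-0.4,0,-0.75]]'|grep -E 'ft_f|tcp_pos'
python3 -m handwheel '[[-0.05,0,-0.2,0,-0.75],[0,0,-0.2,0,-0.75],[0,0,-0.2,0,-0.75]]'|grep -E 'ft_f|tcp_pos'
python3 - <<'E'
from h import *
st();bar()
f=grab('top');P=cloud(f);Z=P[...,2]*1000;S=w2s(P)
m=(Z>100)&(Z<160)&(abs(S[0])<14)&(S[1]<255)&(S[1]>-45);print('railtop',np.polyfit(S[1][m],Z[m],1))
E
```

```text
tcp_pos: [0.5466, -0.2203, 0.008]
ft_force: [0.0, -5.7, 1.0]
tcp_pos: [0.5466, -0.22, 0.0138]
ft_force: [0.9, -5.2, 2.5]
t35.10 stand 0.2 -276.3 z 13.8 yaw -0.122 F(stand) 1.5 -5.1 2.5 gap 16.5 gf 60
scene 349 slope 0.079 z(-88)top 69.0  yawslope 0.005 x(-88) 2.6 x(-208) 1.9 y -225.2..-56.3
top 264 slope 0.076 z(-88)top 68.6  yawslope 0.012 x(-88) -0.1 x(-208) -1.5 y -245.7..-58.3
railtop [-1.26864244e-03  1.27671111e+02]
```

```bash
python3 -m handwheel '[[-0.1,0,-0.2,0,-0.75],[0,0,-0.2,0,-0.75],[0,0,-0.1,0,-0.75],[0,0,0,0,-0.6]]'|grep -E 'ft_f|tcp_pos'
python3 -m handwheel '[[0,0,0,0,-0.59],[0,0,0,0,-0.585]]'
python3 - <<'E'
from h import *
st();bar()
f=grab('top');P=cloud(f);Z=P[...,2]*1000;S=w2s(P)
m=(Z>100)&(Z<160)&(abs(S[0])<14)&(S[1]<255)&(S[1]>-45);print('railtop',np.polyfit(S[1][m],Z[m],1))
E
```

```text
tcp_pos: [0.5452, -0.217, 0.0173]
ft_force: [0.0, 0.5, -3.5]
t: 36.0
tcp_pos: [0.546, -0.2185, 0.0182]
tcp_rot: [0.748, 0.664, 0.0, -0.001]
ft_force: [-0.3, 0.2, -3.0]
finger_gap: 0.0176
finger_force: 10.1
t36.00 stand -0.6 -274.9 z 18.2 yaw -0.120 F(stand) -0.4 0.1 -3.0 gap 17.6 gf 10
scene 343 slope 0.061 z(-88)top 69.4  yawslope -0.005 x(-88) 0.4 x(-208) 0.9 y -218.3..-48.5
top 269 slope 0.059 z(-88)top 68.8  yawslope 0.004 x(-88) -1.8 x(-208) -2.4 y -244.6..-55.8
railtop [3.50033948e-04 1.27456981e+02]
```

```bash
python3 -m handwheel '[[0,0,0.1,0,-0.585],[0,0,0.1,0,-0.58],[0,0,0,0,-0.55],[0,0,0,0,-0.3],[0,0,0,0,0.1],[0,0,-1.5,0,0.1],[0,0,-4,0,0.1],[0,0,-4,0,0.1]]'|grep -E 'ft_f|tcp_pos'
python3 -m handwheel '[[-2,0,-3,0,0.1],[-2,0,0,0,0.1],[0,0,0,0,0.1],[0,0,0,0,0.1]]'|grep -E 'ft_f|tcp_pos'
python3 - <<'E'
from h import *
st();bar()
f=grab('top','t4.png');P=cloud(f);Z=P[...,2]*1000;S=w2s(P)
m=(Z>100)&(Z<160)&(abs(S[0])<14)&(S[1]<255)&(S[1]>-45);print('railtop',np.polyfit(S[1][m],Z[m],1))
grab('scene','s4.png');a=cv2.imread('pics/s4.png')[120:290,160:345];b=cv2.imread('pics/t4.png')[140:250,155:385]
cv2.imwrite('pics/f4.png',np.vstack([cv2.resize(a,(480,330),interpolation=cv2.INTER_CUBIC),cv2.resize(b,(480,230),interpolation=cv2.INTER_CUBIC)]))
E
```

```text
tcp_pos: [0.5463, -0.2201, 0.1133]
ft_force: [0.9, -0.1, -0.2]
tcp_pos: [0.5414, -0.2585, 0.1413]
ft_force: [0.1, -0.5, -0.1]
t37.65 stand -0.5 -315.1 z 141.3 yaw -0.121 F(stand) 0.2 -0.5 -0.1 gap 46.8 gf 0
scene 415 slope 0.070 z(-88)top 69.1  yawslope -0.002 x(-88) 1.1 x(-208) 1.3 y -245.5..-51.0
top 267 slope 0.073 z(-88)top 68.7  yawslope 0.002 x(-88) -1.7 x(-208) -1.9 y -246.0..-56.5
railtop [-8.67096217e-04  1.27564169e+02]
```

View pics/f4.png

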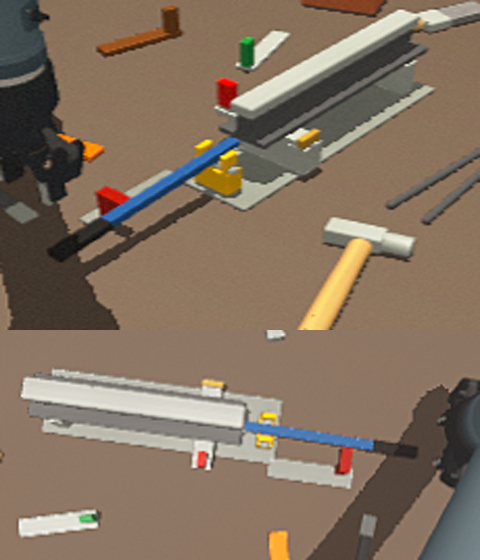

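Run:
```python
from h import *
for n in('top','scene'):
    R=[]
    for i in range(6):
        f=grab(n);P=cloud(f);Z=P[...,2]*1000;S=w2s(P)
        m=(Z>115)&(Z<140)&(abs(S[0])<13)&(S[1]<250)&(S[1]>-45)
        p=np.polyfit(S[1][m],Z[m],1);k=abs(Z-np.polyval(p,S[1]))<3;m&=k;R.append(np.polyfit(S[1][m],Z[m],1))
    print(n,np.mean(R,0),np.std(R,0))
bar()
```

```text
top [-1.27905975e-04  1.27522689e+02] [0.00078701 0.14551071]
scene [2.84586720e-04 1.28747149e+02] [0.00036735 0.06199869]
scene 411 slope 0.070 z(-88)top 69.1  yawslope -0.002 x(-88) 1.1 x(-208) 1.3 y -246.0..-50.1
top 266 slope 0.066 z(-88)top 68.5  yawslope 0.004 x(-88) -1.5 x(-208) -2.0 y -245.7..-56.5
```

The final picture shows the rail level, the red tab at the seat at lower panel (202,460) and the bar free with the hand well off it. The averaged rail slope is 0.000 ± 0.001, so I'm handing in.

```bash
python3 -c "
from station import arm
print(arm.close_job())"
```

```text
the job is handed in; nothing more can be done
None
```

The job is handed in at about 38 s: the rail sits level on the red-tab shim (measured slope 0.000 ± 0.001), which butted on the stop at about 10 N, and the bar is out of the keeper and let go, its blade still under the rail end.

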